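# Weigh down the cover of a finds case over its hidden crossbar

### The job

First clear the small card boxes off the slatted cover of the wooden finds case, standing them upright in the blue tray. Then, with the weights still on their hooks and nothing in the gripper, press along the cover with the fingers until you meet the place where it hardly gives under a firm push (some 6 to 15 newtons): there a hidden crossbar runs under the slats. Lastly lift every brass weight off its hook and stand them all upright on the cover above that crossbar, so that no slat sags, and leave the other things on the table where they are.

Things in the scene. Friction and masses are not known exactly. Their poses are not given: they have to be found in the camera images.
- finds_case: shallow wooden case of fragile finds, 208 x 238 x 43 mm, fixed to the table for the run; origin at the centre of its underside on the table, z up. Its rim is 8 to 10 mm wide and 43 mm high; the slatted cover lies inside the rim
- cover: cover of that case: nine identical pale slats side by side; origin at the centre of its top face, 46 mm above the table; x along the slats (190 mm), y across them (216 mm, 24 mm a slat), z up. Each slat gives way straight down on a spring, but a crossbar along x is hidden under the cover, at most 75 mm from its middle in y: the one slat above it gives about 1 mm and is then hard
- hook_rail: steel rail with three hooks, fixed for the run; origin on the table under the middle hook's valley. Hooks at y = -95, 0, +95 mm point to its -x: wire 8 mm thick, valley centre line 130 mm up from x = -10 to +10 mm, upturned tip ends at x = -26 mm, 146 mm up. The rail bar runs along y at x = +60 mm, top 149 mm up, on end posts at y = -125 and +125 mm
- box_tray: low open blue tray 250 (x) x 98 (y) x 10 mm, wall and floor 3 mm, fixed to the table for the run; origin at the centre of its underside
- weight_1_mid (a point): brass weight 34 x 34 x 42 mm with an upright steel strap loop on top, 90 mm high in all, about 0.4 kg, hanging on a hook by the loop: 40 mm wide (y), 14 mm deep (x), opening 42 to 84 mm above the underside. Grip from above across the 40 mm; to come off it rises 16 to 30 mm, then goes 50 mm to the rail's -x. Point 45 mm above its underside, z up. May be absent
- weight_2_mid (a point): brass weight 34 x 34 x 42 mm with an upright steel strap loop on top, 90 mm high in all, about 0.4 kg, hanging on a hook by the loop: 40 mm wide (y), 14 mm deep (x), opening 42 to 84 mm above the underside. Grip from above across the 40 mm; to come off it rises 16 to 30 mm, then goes 50 mm to the rail's -x. Point 45 mm above its underside, z up. May be absent
- weight_3_mid (a point): brass weight 34 x 34 x 42 mm with an upright steel strap loop on top, 90 mm high in all, about 0.4 kg, hanging on a hook by the loop: 40 mm wide (y), 14 mm deep (x), opening 42 to 84 mm above the underside. Grip from above across the 40 mm; to come off it rises 16 to 30 mm, then goes 50 mm to the rail's -x. Point 45 mm above its underside, z up. May be absent
- box_1_mid (a point): small open pale card box with a dark find on foam, 48 x 60 x 24 mm (x by y), at first on the cover; point at its centre, 12 mm above its underside; to be gripped across the short side (x). May be absent
- box_2_mid (a point): small open pale card box with a dark find on foam, 42 x 52 x 24 mm (x by y), at first on the cover; point at its centre, 12 mm above its underside; to be gripped across the short side (x). May be absent
- box_3_mid (a point): small open pale card box with a dark find on foam, 53 x 66 x 24 mm (x by y), at first on the cover; point at its centre, 12 mm above its underside; to be gripped across the short side (x). May be absent
- slat_1 (a joint): how far slat 1 of the cover is pressed down, in m (0 up, 0.012 stop); its spring yields about 0.22 N per mm; its centre line is at y = -96 mm in the cover's frame
- slat_2 (a joint): how far slat 2 of the cover is pressed down, in m (0 up, 0.012 stop); its spring yields about 0.22 N per mm; its centre line is at y = -72 mm in the cover's frame
- slat_3 (a joint): how far slat 3 of the cover is pressed down, in m (0 up, 0.012 stop); its spring yields about 0.22 N per mm; its centre line is at y = -48 mm in the cover's frame
- slat_4 (a joint): how far slat 4 of the cover is pressed down, in m (0 up, 0.012 stop); its spring yields about 0.22 N per mm; its centre line is at y = -24 mm in the cover's frame
- slat_5 (a joint): how far slat 5 of the cover is pressed down, in m (0 up, 0.012 stop); its spring yields about 0.22 N per mm; its centre line is at y = +0 mm in the cover's frame
- slat_6 (a joint): how far slat 6 of the cover is pressed down, in m (0 up, 0.012 stop); its spring yields about 0.22 N per mm; its centre line is at y = +24 mm in the cover's frame
- slat_7 (a joint): how far slat 7 of the cover is pressed down, in m (0 up, 0.012 stop); its spring yields about 0.22 N per mm; its centre line is at y = +48 mm in the cover's frame
- slat_8 (a joint): how far slat 8 of the cover is pressed down, in m (0 up, 0.012 stop); its spring yields about 0.22 N per mm; its centre line is at y = +72 mm in the cover's frame
- slat_9 (a joint): how far slat 9 of the cover is pressed down, in m (0 up, 0.012 stop); its spring yields about 0.22 N per mm; its centre line is at y = +96 mm in the cover's frame
- measure: red round pocket tape measure 56 x 55 x 18 mm, bystander; origin at its underside
- cap: black lens cap, 66 mm across, 9 mm high, bystander; origin at its underside
- mirror_small: small bronze mirror, 116 mm across, 15 mm high, bystander; origin at its underside
- torch: black torch 34 x 100 x 34 mm, lying, bystander; origin at its underside

How it is judged:
By the outcome, as a careful person would: the job done as asked, in the order asked, and still so for the second after the job is handed in, with the robot touching nothing.
Of weight_1, weight_2, weight_3 only 2 to 3 are there at a start; the rules pass over those that are not, and their reading is None.
Of box_1, box_2, box_3 only 2 to 3 are there at a start; the rules pass over those that are not, and their reading is None.
At some moment in a run one of box_1, box_2, box_3 may be knocked a few centimetres aside while the robot is not near it.
It also fails if it takes over 210 s, if anything falls off the work surface, if the arm or the gripper's body presses on something with over 40 N, if the wrist force passes 120 N, or if a joint passes its speed limit or range.

### The arm

A 7-joint arm with a two-finger parallel gripper is mounted at the origin on a cart in front of the work surface, level with it; the furniture and walls round the work are solid. World frame = base frame: x ahead of the robot, y to its left, z up, the work surface at z = 0. Lengths are in m, angles in rad, forces in N, time in s.
With the tool pointing down it reaches from about 0.4 to 0.75 m from the base axis. Payload 19.5 kg.
Tool frame: the origin (TCP) lies midway between the tips of the shut fingers; the grasp point (between the pads) lies 19 mm behind it; z points along the fingers, y is the line along which they close (so a half turn about z gives the same grasp; the last joint's range is limited). The gripper opens to 85 mm and grips with 20 to 120 N. Pads are 22 mm wide; open, the fingers measure 114 mm over their backs; the gripper's body (76 mm by 85 mm) begins 54 mm behind the grasp point. The pads swing forward as they close: fully open they stand 13 mm farther back than shut.
Start: joints at [-1.224, 0.707, -0.028, 1.485, 0.022, 0.951, -0.075], TCP at [0.218, 0.532, 0.231] pointing down, gripper open.
Joint ranges: [-2.71, 2.71], [-0.32, 2.16], [-1.57, 1.52], [0, 2.45], [-1.46, 4.6], [0, 2.02], [-2.83, 2.83]. Speed limits (rad/s): [1.89, 1.89, 2.57, 2.57, 3.01, 3.01, 3.01].

### API

Orientations are given as a unit quaternion [x, y, z, w].
In Python, from bench import env gives the robot as it stands.
- The arm moves only by the shell command python3 -m pendant 'ROWS' [FORCE]. ROWS is text: rows parted by semicolons, each of 7 numbers parted by spaces: the shift along the tool's x, y, z in units of 20 mm (1.0 is 20 mm), then the turn, a rotation vector about the tool's x, y, z in units of 0.12 rad (1.0 is 0.12 rad), then the opening, from 0 (shut) to 1 (fully open). A call has exactly 5 rows; each row shifts and turns the commanded pose from where the row before left it, along the tool's axes as they then stand; what a row does not reach is not made up. A row lasts 1/10 s, in which the tool goes at most 50 mm and 8.59 degrees, less where a joint would pass 70% of its speed; a pose out of reach is approached as far as the arm can. A call with a number of a shift or a turn outside -1 to 1 is refused whole. A call with a gripper value outside its range is refused whole. The fingers move at their own pace and stop on an object; FORCE is the grip in N (left out, the last holds). Time passes only in rows, so rows that do not move let the fingers close, or fill a call up. It gives the time, the measured TCP pose, the force, the opening and the grip force at its end, in the units of the state.
- env.read_state(): the state, without advancing time (a new reading comes with each control period).
- env.camera(name): name is "side" or "top" or "wrist"; returns (picture, depth): 420x560x3 uint8, blue, green, red; 420x560 float32, m along the optical axis (not along the pixel's ray), 0 where there is no reading.
- env.camera_params(name): a dict with "vfov" (degrees; the focal length in pixels is half the picture's height over the tangent of half this angle, whatever the lens; pixels are square), "cx", "cy" (the principal point, pixels), "k1" (the pictures are not rectified: a ray, as slopes to the right and down, at radius r is drawn at 1 + k1 r^2 times it, then the intrinsics apply), "R" (3x3) and "t" (3): a world point X has camera coordinates R X + t. Camera axes: x right, y down, z forward; pixel columns grow to the right and rows downward; lengths in m; the calibration is good to about 2 mm. A picture is of the moment at which its call begins: read the wrist's pose just before it. camera_params takes no time and is no camera call; for the wrist camera it gives the pose at the moment of the call.
- env.close_job(): hands the job in; it is judged then, once.
The state is a dict: "time": time; "q": joint angles; "joint_vel": joint speeds; "joint_torque": joint torques, N m; "ee_pos": TCP position; "ee_rot": TCP orientation; "wrist_force": force on the tool from outside, world axes, zero at the start; "moment": the same for the moment, N m; "gripper_width": finger opening in m; "finger_force": force on a finger pad.
Only numpy, scipy, OpenCV 4.12 (cv2) and the standard library are available. Lean on these libraries where they do the work, as an engineer would, in place of code of your own. Each camera call takes 0.05 s, during which the arm holds its last target. There are 200 camera calls.

## Working session

There is one attempt and no reset: what is moved stays moved. The work goes in short steps, Python scripts to look and compute and a shell command to move; the robot and the scene stay as the last step left them, time stands still between calls to the robot, and variables do not carry over. Pictures are saved under pics/ and viewed, at most 14 in all, crops included, and the job is handed in when it is done.

```bash
ls; mkdir -p pics; cat > h.py <<'E'
import numpy as np, cv2
from bench import env
from scipy.spatial.transform import Rotation as Ro
def cam(n):
    p=env.camera_params(n); im,d=env.camera(n); return p,im,d
def f_(p,h=420): return h/2/np.tan(np.radians(p["vfov"])/2)
def ray(p,uv):
    f=f_(p); K=np.array([[f,0,p["cx"]],[0,f,p["cy"]],[0,0,1]])
    n=cv2.undistortPoints(np.float64(uv).reshape(-1,1,2),K,np.array([p["k1"],0,0,0.]))[:,0]
    R=np.array(p["R"]);t=np.array(p["t"])
    return -R.T@t, np.c_[n,np.ones(len(n))]@R
def plane(p,uv,z):
    o,d=ray(p,uv); return o+d*((z-o[2])/d[:,2])[:,None]
def cloud(p,d):
    v,u=np.mgrid[:420,:560]; o,r=ray(p,np.c_[u.ravel(),v.ravel()])
    return (o+r*d.reshape(-1,1)).reshape(420,560,3)
def st():
    s=env.read_state(); print("t",round(s["time"],2),"tcp",np.round(s["ee_pos"],4),"F",np.round(s["wrist_force"],1),"w",round(s["gripper_width"],4),"ff",np.round(s["finger_force"],1),"q",np.round(s["q"],2))
    R=Ro.from_quat(s["ee_rot"]); print("R",np.round(R.as_matrix(),3).tolist()); return s,R
def go(x,y,z,yaw=None):
    """print tool-frame shift units to a target; yaw= world angle of tool y axis, tool down"""
    s,R=st(); d=R.inv().apply(np.array([x,y,z])-s["ee_pos"])/0.02
    print("shift units",np.round(d,2))
    if yaw is not None:
        c=[R0 for R0 in (yaw,yaw+np.pi)]
        for a in c:
            yv=np.array([np.cos(a),np.sin(a),0]); zv=np.array([0,0,-1.]); xv=np.cross(yv,zv)
            T=Ro.from_matrix(np.c_[xv,yv,zv]); print(" turn units",np.round((R.inv()*T).as_rotvec()/0.12,2))
E
python3 - <<'E'
from h import *
st()
for n in("top","side"):
    p,im,d=cam(n); cv2.imwrite(f"pics/{n}0.png",im); np.savez(f"{n}0.npz",im=im,d=d,**p); print(n,p)
E
```

```text
pics
t 0.0 tcp [0.2179 0.5318 0.2308] F [-0.2  0.  -0.9] w 0.0852 ff 0.0 q [-1.22  0.71 -0.03  1.48  0.02  0.95 -0.08]
R [[-0.925, 0.379, -0.0], [0.379, 0.925, -0.001], [-0.0, -0.001, -1.0]]
top {'vfov': 52.77649287644376, 'cx': 287.28644077961656, 'cy': 208.54300330257277, 'k1': -0.08355314535359935, 'R': array([[ 0.0208837 , -0.99971426, -0.01163057],
       [-0.98023605, -0.018185  , -0.19699388],
       [ 0.19672609,  0.01551467, -0.98033573]]), 't': array([0.0437713 , 0.56056559, 1.19029655])}
side {'vfov': 54.95088972068768, 'cx': 275.8083606650622, 'cy': 204.00922987714637, 'k1': -0.04928891518656152, 'R': array([[ 9.18776594e-01, -3.94777189e-01,  7.36103355e-04],
       [-1.74149634e-01, -4.06975541e-01, -8.96684345e-01],
       [ 3.54290101e-01,  8.23724396e-01, -4.42669905e-01]]), 't': array([-0.50170844,  0.19144589,  0.90624885])}
```

View pics/top0.png

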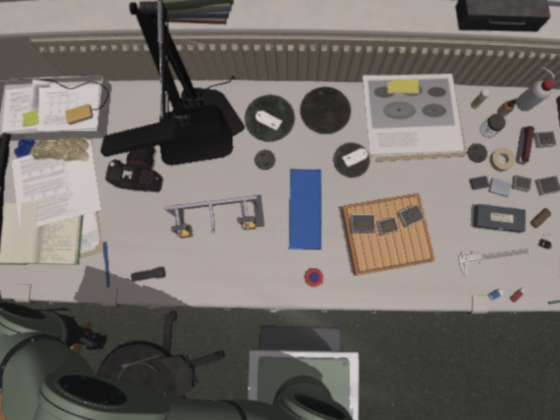

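View pics/side0.png

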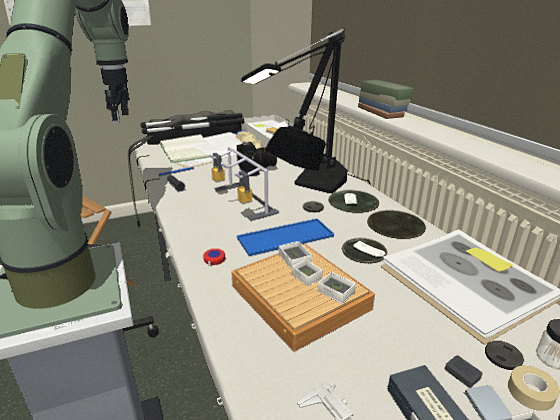

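```bash
cat > m.py <<'E'
from h import *
p,im,d=cam("top"); C=cloud(p,d); hsv=cv2.cvtColor(im,cv2.COLOR_BGR2HSV)
def rect(mask,z,name,fl=0):
    cs,_=cv2.findContours(mask.astype(np.uint8),cv2.RETR_EXTERNAL,cv2.CHAIN_APPROX_NONE)
    for c in cs:
        if cv2.contourArea(c)<25: continue
        zz=z if z is not None else 0
        w=plane(p,c[:,0,:],zz)[:,:2].astype(np.float32)
        (x,y),(a,b),t=cv2.minAreaRect(w*1000)
        print(name,"c",round(x),round(y),"size",round(a),round(b),"ang",round(t,1),"px",c[:,0].mean(0).round())
reg=np.zeros((420,560),bool); reg[150:290,160:450]=1
blue=(hsv[...,0]>100)&(hsv[...,0]<125)&(hsv[...,1]>150)&reg
rect(blue,0.010,"tray")
Z=C[...,2]
case=(Z>.028)&reg; case[:,:335]=0
k=np.ones((3,3),np.uint8)
rect(cv2.morphologyEx(case.astype(np.uint8),cv2.MORPH_OPEN,k),.043,"case")
box=(Z>.058)&reg; box[:,:335]=0; rect(box,.070,"box")
br=(hsv[...,0]>12)&(hsv[...,0]<28)&(hsv[...,1]>130)&reg; br[:,300:]=0
for c in cv2.findContours(br.astype(np.uint8),cv2.RETR_EXTERNAL,cv2.CHAIN_APPROX_NONE)[0]:
    if cv2.contourArea(c)>8:
        m=np.zeros((420,560),np.uint8); cv2.drawContours(m,[c],-1,1,-1); q=C[m>0]; print("brass",np.median(q,0).round(3),q.min(0).round(3),q.max(0).round(3))
E
python3 - <<'E'
from m import *
r=(Z>.14)&(Z<.165)&reg; r[:,270:]=0
q=C[r]; print("rail hi pts",len(q)); 
bar=q; l=cv2.fitLine(bar[:,:2].astype(np.float32),cv2.DIST_HUBER,0,.01,.01).ravel(); print(l,q.min(0),q.max(0))
r=(Z>.11)&reg;r[:,270:]=0
v,u=np.nonzero(r); print(v.min(),v.max(),u.min(),u.max())
np.savetxt("rail.txt",C[r],fmt="%.3f")
cv2.imwrite("pics/crop.png",cv2.resize(im[180:270,160:440],None,fx=2.85,fy=2.85,interpolation=cv2.INTER_CUBIC))
p,im,d=cam("side"); cv2.imwrite("pics/crops.png",cv2.resize(im[140:260,190:310],None,fx=5,fy=5,interpolation=cv2.INTER_CUBIC))
E
```

```text
tray c 586 3 size 206 83 ang 0.4 px [305. 207.]
case c 494 -243 size 210 240 ang 10.7 px [388. 238.]
box c 511 -236 size 45 55 ang 16.9 px [388. 227.]
box c 518 -165 size 53 64 ang 1.0 px [363. 223.]
box c 543 -307 size 51 65 ang 25.2 px [412. 214.]
brass [0.476 0.346 0.092] [0.47  0.335 0.089] [0.485 0.353 0.096]
brass [0.503 0.156 0.092] [0.314 0.035 0.087] [0.512 0.16  1.278]
rail hi pts 800
[0.6823331  0.7310414  0.5835679  0.27377644] [0.45714824 0.13969965 0.1400241 ] [0.708177   0.41864377 0.164251  ]
150 289 160 267
```

View pics/crop.png

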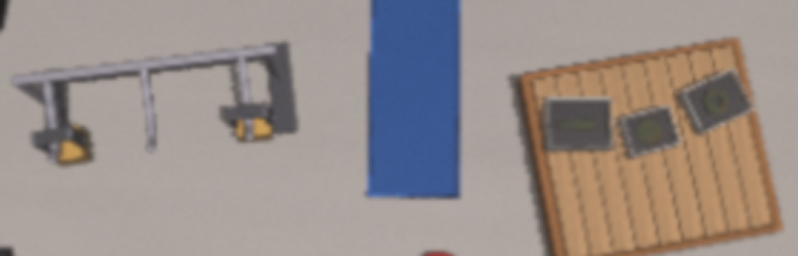

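View pics/crops.png

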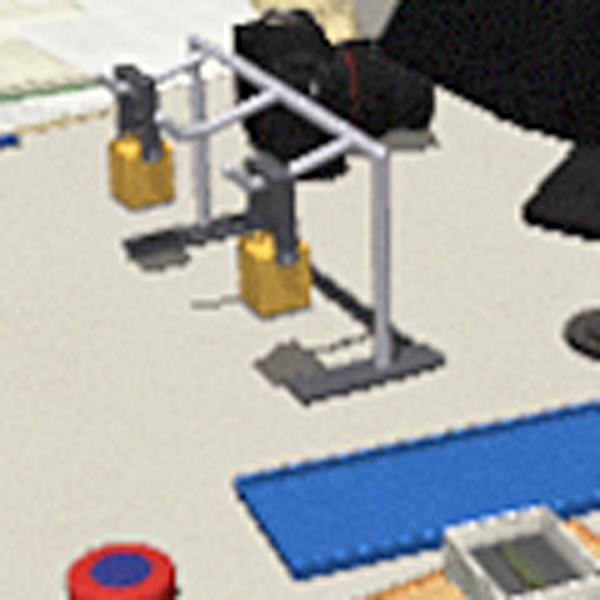

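```bash
python3 - <<'E'
from m import *
e=plane(p,[[165.3,207.4],[259.3,196.8]],.149); print("bar",e.round(3),"yaw",np.degrees(np.arctan2((e[0]-e[1])[0]*-1,(e[0]-e[1])[1])))
# bar fit
w=(Z>.142)&(Z<.156); w[:190]=0; w[225:]=0; w[:,:168]=0; w[:,258:]=0
q=C[w]; c=np.c_[q[:,1],np.ones(len(q))]
m_=np.ones(len(q),bool)
for _ in range(8):
    k_=np.linalg.lstsq(c[m_],q[m_,0],rcond=None)[0]; r_=q[:,0]-c@k_; m_=abs(r_)<.008 if _>2 else abs(r_)<.03
print("bar fit slope deg",np.degrees(np.arctan(-k_[0])),k_,m_.sum())
# high dark strap: loops z .125-.142
s_=(Z>.125)&(Z<.146); s_[:210]=0; s_[245:]=0; s_[:,:165]=0; s_[:,270:]=0
n,l,stt,cc=cv2.connectedComponentsWithStats(s_.astype(np.uint8))
for i in range(1,n):
    if stt[i,4]>8: q=C[l==i]; print("loop",stt[i],q.mean(0).round(3),q.min(0).round(3),q.max(0).round(3))
t=C[blue]; print("tray z",np.percentile(t[:,2],[5,50,95]),t.min(0),t.max(0))
a=hsv[165:255,285:327]; 
print("cols",im[210,284:328].tolist()[::3])
ps,ims,ds=cam("side"); hs=cv2.cvtColor(ims,cv2.COLOR_BGR2HSV)
b=((hs[...,0]>100)&(hs[...,0]<128)&(hs[...,1]>130)); b[:215]=0;b[256:]=0;b[:,:235]=0;b[:,340:]=0
cs=max(cv2.findContours(b.astype(np.uint8),0,1)[0],key=cv2.contourArea); P=plane(ps,cs[:,0],.01); print(cv2.minAreaRect((P[:,:2]*1000).astype(np.float32)))
E
```

```text
tray c 583 3 size 212 83 ang 0.4 px [305. 209.]
case c 494 -243 size 209 240 ang 10.9 px [387. 238.]
box c 512 -236 size 43 56 ang 16.8 px [387. 226.]
box c 518 -165 size 53 64 ang 1.0 px [363. 223.]
box c 544 -306 size 49 65 ang 25.2 px [411. 215.]
brass [0.476 0.346 0.091] [0.47  0.335 0.086] [0.484 0.354 0.099]
brass [0.503 0.156 0.091] [0.497 0.148 0.088] [0.511 0.16  0.096]
bar [[0.538 0.389 0.149]
 [0.572 0.131 0.149]] yaw 7.58667637264636
bar fit slope deg 7.987236479099915 [-0.14031368  0.59186467] 323
loop [171 210  16  28 149] [0.491 0.353 0.139] [0.457 0.333 0.125] [0.532 0.373 0.146]
loop [210 210   5  22  65] [0.507 0.26  0.136] [0.476 0.252 0.127] [0.535 0.266 0.145]
loop [240 210  15  20 122] [0.512 0.164 0.138] [0.484 0.144 0.125] [0.537 0.183 0.144]
tray z [-0.00131852  0.00299928  0.00728573] [ 0.31441011 -0.0392946  -0.00616232] [0.6911409  0.04483551 1.27782731]
cols [[157, 162, 170], [155, 159, 168], [136, 87, 65], [144, 88, 59], [145, 87, 59], [143, 87, 58], [144, 87, 58], [145, 87, 58], [144, 87, 59], [144, 86, 58], [146, 87, 58], [143, 86, 57], [128, 88, 71], [156, 160, 169], [157, 161, 170]]
((572.4619140625, -7.0570526123046875), (106.34920501708984, 250.7622528076172), 89.98504638671875)
```

```bash
python3 - <<'E'
from h import *
for n,uv in(("side",[[237.6,236],[249,255.5],[334,233],[322,220]]),("top",[[290.5,169],[321.5,170],[321.5,249],[289.5,249]])):
    p=env.camera_params(n); print(n,plane(p,uv,.01)[:,:2].round(3).tolist(), plane(p,uv,.0)[:,:2].round(3).tolist())
E
```

```text
side [[0.451, 0.042], [0.447, -0.06], [0.7, -0.047], [0.706, 0.031]] [[0.456, 0.058], [0.452, -0.046], [0.709, -0.033], [0.716, 0.047]]
top [[0.695, 0.048], [0.693, -0.048], [0.447, -0.05], [0.445, 0.046]] [[0.698, 0.048], [0.696, -0.049], [0.448, -0.05], [0.446, 0.046]]
```

```bash
cat >> h.py <<'E'
def plan(x,y,z,yawdeg):
    """turn first (about tool z), then shifts in turned frame"""
    s,R=st(); best=None
    for a in (yawdeg,yawdeg+180):
        a=np.radians(a); yv=np.array([np.cos(a),np.sin(a),0]); zv=np.array([0,0,-1.]); xv=np.cross(yv,zv)
        T=Ro.from_matrix(np.c_[xv,yv,zv]); tu=(R.inv()*T).as_rotvec()/0.12
        sh=T.inv().apply(np.array([x,y,z])-s["ee_pos"])/0.02
        print("turn",np.round(tu,2),"then shift",np.round(sh,2))
E
python3 -c "
from h import *
plan(.544,-.306,.16,25.2)"
python3 -m pendant '0 0 0 0 0 1 1;0 0 0 0 0 1 1;0 0 0 0 0 1 1;0 0 0 0 0 1 1;0 0 0 0 0 1 1' 
python3 -c "
from h import *
plan(.47,.0,.2,25.2)
plan(.544,-.306,.15,25.2)"
```

```text
t 0.3 tcp [0.2179 0.532  0.2311] F [ 0.6 -0.1 -0.5] w 0.0853 ff 0.0 q [-1.22  0.71 -0.03  1.48  0.02  0.95 -0.08]
R [[-0.925, 0.379, -0.0], [0.379, 0.925, -0.0], [-0.0, -0.0, -1.0]]
turn [-0.    0.    6.18] then shift [-44.85  -3.09   3.56]
turn [ -0.    -0.   -19.99] then shift [44.85  3.09  3.56]
time: 0.8
ee_pos: [0.2179, 0.532, 0.2312]
ee_rot: [0.477, 0.879, -0.0, -0.0]
wrist_force: [0.3, 0.3, 0.4]
gripper_width: 0.0855
finger_force: 0.0
t 0.8 tcp [0.2179 0.532  0.2312] F [0.3 0.3 0.4] w 0.0855 ff 0.0 q [-1.31  0.71  0.15  1.49 -0.12  0.95 -0.55]
R [[-0.546, 0.838, -0.0], [0.838, 0.546, -0.0], [-0.0, -0.0, -1.0]]
turn [-0.    0.    1.14] then shift [-29.44   0.08   1.56]
turn [ -0.    -0.   -25.04] then shift [29.44 -0.08  1.56]
t 0.8 tcp [0.2179 0.532  0.2312] F [0.3 0.3 0.4] w 0.0855 ff 0.0 q [-1.31  0.71  0.15  1.49 -0.12  0.95 -0.55]
R [[-0.546, 0.838, -0.0], [0.838, 0.546, -0.0], [-0.0, -0.0, -1.0]]
turn [-0.    0.    1.14] then shift [-44.86  -3.09   4.06]
turn [ -0.    -0.   -25.04] then shift [44.86  3.09  4.06]
```

```bash
python3 -m pendant '0 0 0 0 0 1 1;0 0 0 0 0 0.14 1;-1 0 0 0 0 0 1;-1 0 0 0 0 0 1;-1 0 0 0 0 0 1' >/dev/null
R='' ; for i in 1 2 3 4 5; do python3 -m pendant '-1 0 0 0 0 0 1;-1 0 0 0 0 0 1;-1 0 0 0 0 0 1;-1 0 0 0 0 0 1;-1 0 0 0 0 0 1'>/dev/null; done
python3 -c "
from h import *
plan(.544,-.306,.15,25.2)"
```

```text
t 3.8 tcp [0.4594 0.0259 0.2314] F [0.2 0.6 0.5] w 0.0855 ff 0.0 q [-0.17  0.54  0.08  1.89 -0.06  0.71  0.39]
R [[-0.434, 0.901, 0.0], [0.901, 0.434, -0.0], [-0.0, 0.0, -1.0]]
turn [0.   0.   0.07] then shift [-16.81  -3.24   4.07]
turn [ -0.     0.   -26.11] then shift [16.81  3.24  4.07]
```

```bash
python3 -m pendant '-1 -1 0 0 0 0.07 1;-1 -1 0 0 0 0 1;-1 -1 0 0 0 0 1;-1 -.24 0 0 0 0 1;-1 0 0 0 0 0 1' >/dev/null
for i in 1 2; do python3 -m pendant '-1 0 0 0 0 0 1;-1 0 0 0 0 0 1;-1 0 0 0 0 0 1;-1 0 0 0 0 0 1;-1 0 0 0 0 0 1'>/dev/null; done
python3 -m pendant '-1 0 1 0 0 0 1;-.8 0 1 0 0 0 1;0 0 0 0 0 0 1;0 0 0 0 0 0 1;0 0 0 0 0 0 1'
python3 -c "
from h import *
plan(.544,-.306,.15,25.2)
p,im,d=cam('wrist'); cv2.imwrite('pics/w1.png',im); np.savez('w1.npz',im=im,d=d,**p)"
```

```text
time: 5.8
ee_pos: [0.543, -0.3048, 0.1923]
ee_rot: [0.536, 0.844, 0.0, 0.001]
wrist_force: [-0.0, 0.3, -0.0]
gripper_width: 0.0855
finger_force: 0.0
t 5.8 tcp [ 0.543  -0.3048  0.1923] F [-0.   0.3 -0. ] w 0.0855 ff 0.0 q [ 0.45  0.83  0.03  1.35 -0.03  0.96  0.92]
R [[-0.425, 0.905, 0.001], [0.905, 0.425, -0.0], [-0.001, 0.001, -1.0]]
turn [ 0.01  0.01 -0.01] then shift [-0.08  0.02  2.11]
turn [ 1.000e-02 -1.000e-02  2.617e+01] then shift [ 0.08 -0.02  2.11]
```

View pics/w1.png

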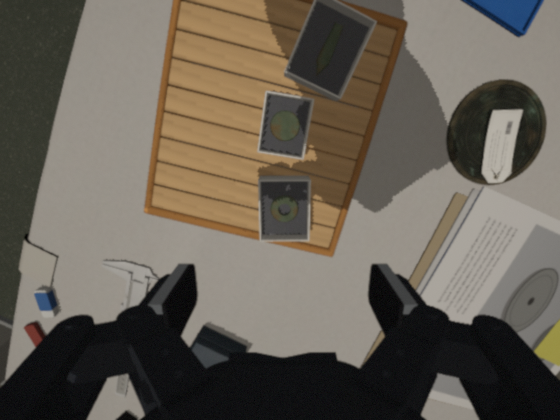

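```bash
cat >> h.py <<'E'
def high(p,d,zmin,zmax,ztop,roi,minn=150):
    """rects of blobs in z-range; contour cast on plane ztop"""
    C=cloud(p,d); m=np.zeros((420,560),np.uint8); a,b,c,e=roi; m[a:b,c:e]=((C[...,2]>zmin)&(C[...,2]<zmax)&(d>0))[a:b,c:e]
    m=cv2.morphologyEx(m,cv2.MORPH_OPEN,np.ones((3,3),np.uint8))
    for c in cv2.findContours(m,0,cv2.CHAIN_APPROX_NONE)[0]:
        if cv2.contourArea(c)<minn: continue
        (x,y),(w,h),t=cv2.minAreaRect((plane(p,c[:,0],ztop)[:,:2]*1000).astype(np.float32))
        print("c",round(x,1),round(y,1),"size",round(w,1),round(h,1),"ang",round(t,1),"px",c[:,0].mean(0).round())
E
python3 -c "
from h import *
z=dict(np.load('w1.npz')); p={k:(z[k].item() if z[k].ndim==0 else z[k]) for k in z if k not in('im','d')}
high(p,z['d'],.056,.09,.070,(0,260,150,420)); high(p,z['d'],.03,.09,.043,(0,262,120,420))
C=cloud(p,z['d']); print(C[105:110,225:235,2].mean(), C[150,420])
"
```

```text
c 547.2 -307.6 size 48.0 62.4 ang 25.4 px [284. 207.]
c 515.3 -238.7 size 41.9 51.9 ang 16.1 px [282. 125.]
c 521.2 -167.0 size 53.3 68.1 ang 1.0 px [323.  45.]
c 497.4 -244.9 size 206.6 236.3 ang 11.0 px [269. 116.]
0.046123348790266944 [ 6.65128990e-01 -1.96600930e-01 -1.05443576e-04]
```

```bash
python3 -c "
from h import *
plan(.547,-.3075,.052,25.3)"
python3 -m pendant '0.1 -.2 1 0 0 0 1;0 0 1 0 0 0 1;0 0 1 0 0 0 1;0 0 1 0 0 0 1;0 0 1 0 0 0 1' >/dev/null
python3 -c "
from h import *
plan(.547,-.3075,.052,25.3)"
```

```text
t 5.85 tcp [ 0.543  -0.3048  0.1924] F [-0.7 -0.1  0.4] w 0.0854 ff 0.0 q [ 0.45  0.83  0.03  1.35 -0.03  0.96  0.92]
R [[-0.424, 0.906, 0.001], [0.906, 0.424, -0.0], [-0.001, 0.001, -1.0]]
turn [ 0.01  0.01 -0.03] then shift [-0.21  0.12  7.02]
turn [ 1.000e-02 -1.000e-02  2.615e+01] then shift [ 0.21 -0.12  7.02]
t 6.35 tcp [ 0.5386 -0.3048  0.0915] F [ 0.3 -0.5  0.4] w 0.0853 ff 0.0 q [ 0.45  0.95  0.02  1.46 -0.03  0.73  0.92]
R [[-0.424, 0.906, 0.001], [0.906, 0.424, -0.001], [-0.001, 0.001, -1.0]]
turn [ 0.01  0.01 -0.03] then shift [-0.3   0.32  1.97]
turn [ 1.000e-02 -1.000e-02  2.615e+01] then shift [ 0.3  -0.32  1.97]
```

```bash
python3 -m pendant '-.3 .32 0 0 0 0 1;0 0 1 0 0 0 1;0 0 1 0 0 0 1;0 0 0.1 0 0 0 0.75;0 0 0 0 0 0 0.5' 25
python3 -m pendant '0 0 0 0 0 0 .4;0 0 0 0 0 0 .3;0 0 0 0 0 0 .3;0 0 0 0 0 0 0.3;0 0 0 0 0 0 0.3'
python3 -m pendant '0 0 0 0 0 0 .3;0 0 -.5 0 0 0 .3;0 0 -.5 0 0 0 .3;0 0 -1 0 0 0 0.3;0 0 -1 0 0 0 0.3'
python3 -c "
from h import *
plan(.665,.0,.12,0)"
```

```text
time: 6.85
ee_pos: [0.5468, -0.3077, 0.05]
ee_rot: [0.537, 0.844, -0.0, 0.0]
wrist_force: [0.7, -0.6, 1.1]
gripper_width: 0.0592
finger_force: 0.0
time: 7.35
ee_pos: [0.5468, -0.308, 0.0496]
ee_rot: [0.537, 0.844, -0.0, 0.0]
wrist_force: [1.4, -0.8, 1.0]
gripper_width: 0.0477
finger_force: 33.0
time: 7.85
ee_pos: [0.5465, -0.308, 0.1108]
ee_rot: [0.537, 0.843, -0.0, 0.0]
wrist_force: [-0.6, -0.9, -0.6]
gripper_width: 0.048
finger_force: 32.8
t 7.85 tcp [ 0.5465 -0.308   0.1108] F [-0.6 -0.9 -0.6] w 0.048 ff 32.8 q [ 0.45  0.94  0.02  1.41 -0.03  0.8   0.92]
R [[-0.423, 0.906, -0.0], [0.906, 0.423, -0.0], [-0.0, -0.0, -1.0]]
turn [-0.    0.    3.64] then shift [15.4   5.92 -0.46]
turn [ -0.    -0.   -22.54] then shift [-15.4   -5.92  -0.46]
```

```bash
python3 -m pendant '0 0 -.5 0 0 1 .3;0 0 0 0 0 1 .3;0 0 0 0 0 1 .3;0 0 0 0 0 .64 0.3;0 1 0 0 0 0 0.3' >/dev/null
python3 -m pendant '1 1 0 0 0 0 .3;1 1 0 0 0 0 .3;1 1 0 0 0 0 .3;1 1 0 0 0 0 .3;1 0 0 0 0 0 .3' >/dev/null
python3 -m pendant '1 0 0 0 0 0 .3;1 0 0 0 0 0 .3;1 0 0 0 0 0 .3;1 0 0 0 0 0 .3;1 0 0 0 0 0 .3' >/dev/null
python3 -m pendant '1 0 0 0 0 0 .3;1 0 0 0 0 0 .3;1 0 0 0 0 0 .3;0 0 0 0 0 0 .3;0 0 0 0 0 0 .3' 
python3 -c "
from h import *
plan(.65,.0,.0085,0)"
```

```text
time: 9.85
ee_pos: [0.6467, -0.048, 0.12]
ee_rot: [0.707, 0.707, 0.0, 0.0]
wrist_force: [0.1, -0.5, -1.5]
gripper_width: 0.0478
finger_force: 32.8
t 9.85 tcp [ 0.6467 -0.048   0.12  ] F [ 0.1 -0.5 -1.5] w 0.0478 ff 32.8 q [-0.06  0.97  0.21  1.32 -0.22  0.88  0.2 ]
R [[-0.0, 1.0, 0.0], [1.0, 0.0, -0.0], [-0.0, 0.0, -1.0]]
turn [0. 0. 0.] then shift [2.4  0.17 5.58]
turn [-0.000e+00  1.000e-02 -2.618e+01] then shift [-2.4  -0.17  5.58]
```

```bash
python3 -m pendant '1 .17 0 0 0 0 .3;1 0 0 0 0 0 .3;.4 0 0.5 0 0 0 .3;0 0 1 0 0 0 .3;0 0 1 0 0 0 .3' >/dev/null
python3 -m pendant '0 0 1 0 0 0 .3;0 0 1 0 0 0 .3;0 0 .5 0 0 0 .3;0 0 .4 0 0 0 .3;0 0 0.15 0 0 0 .3'
python3 -m pendant '0 0 0 0 0 0 .3;0 0 0 0 0 0 .65;0 0 0 0 0 0 .8;0 0 0 0 0 0 .8;0 0 0 0 0 0 .8'
python3 -m pendant '0 0 -.5 0 0 0 .8;0 0 -1 0 0 0 .8;0 0 -1 0 0 0 1;0 0 -1 0 0 0 1;0 0 -1 0 0 0 1'
python3 -c "
from h import *
plan(.5153,-.2387,.0500,16.1)"
```

```text
time: 10.85
ee_pos: [0.6499, -0.0004, 0.0079]
ee_rot: [0.707, 0.707, -0.0, -0.0]
wrist_force: [-4.6, -0.7, 16.3]
gripper_width: 0.0476
finger_force: 35.0
time: 11.35
ee_pos: [0.6501, 0.0001, 0.0085]
ee_rot: [0.707, 0.707, 0.0, 0.0]
wrist_force: [-0.2, -0.2, -0.0]
gripper_width: 0.0681
finger_force: 0.0
time: 11.85
ee_pos: [0.6501, 0.0, 0.1]
ee_rot: [0.707, 0.707, 0.0, 0.0]
wrist_force: [0.9, 0.5, 1.8]
gripper_width: 0.0855
finger_force: 0.0
t 11.85 tcp [0.6501 0.     0.1   ] F [0.9 0.5 1.8] w 0.0855 ff 0.0 q [-0.14  0.99  0.21  1.32 -0.24  0.85  0.13]
R [[0.0, 1.0, 0.001], [1.0, -0.0, -0.0], [-0.0, 0.001, -1.0]]
turn [ 0.    0.   -2.34] then shift [-9.6  -9.79  2.5 ]
turn [ 0.000e+00 -1.000e-02  2.384e+01] then shift [9.6  9.79 2.5 ]
```

```bash
python3 -c "
from h import *
plan(.5212,-.167,.1,1.0)"
python3 -m pendant '-1 -1 0 0 0 -.15 1;-1 -1 0 0 0 0 1;-1 -1 0 0 0 0 1;-1 -1 0 0 0 0 1;-1 -1 0 0 0 0 1' >/dev/null
python3 -m pendant '-1 -1 -.5 0 0 0 1;-1 -.4 0 0 0 0 1;-1 0 0 0 0 0 1;-.5 0 0 0 0 0 1;0 0 0 0 0 0 1' >/dev/null
python3 -c "
from h import *
p,im,d=cam('top'); high(p,d,.056,.09,.070,(190,290,340,450),30)
p,im,d=cam('wrist'); high(p,d,.056,.09,.070,(0,262,100,460))
plan(.5212,-.167,.05,1.0)"
```

```text
t 11.85 tcp [0.6501 0.     0.1   ] F [0.9 0.5 1.8] w 0.0855 ff 0.0 q [-0.14  0.99  0.21  1.32 -0.24  0.85  0.13]
R [[0.0, 1.0, 0.001], [1.0, -0.0, -0.0], [-0.0, 0.001, -1.0]]
turn [ 0.01  0.   -0.15] then shift [-8.24 -6.59 -0.  ]
turn [ 0.000e+00 -1.000e-02  2.603e+01] then shift [ 8.24  6.59 -0.  ]
c 521.3 -159.0 size 52.9 55.9 ang 1.1 px [274. 222.]
t 12.95 tcp [ 0.5249 -0.1709  0.1084] F [ 0.7  0.7 -0.9] w 0.0853 ff 0.0 q [ 0.19  0.85  0.13  1.71 -0.18  0.59  0.45]
R [[-0.019, 1.0, 0.0], [1.0, 0.019, 0.0], [0.0, 0.0, -1.0]]
turn [ 0.   -0.    0.01] then shift [ 0.2  -0.18  2.92]
turn [ 1.000e-02  0.000e+00 -2.617e+01] then shift [-0.2   0.18  2.92]
```

```bash
python3 -m pendant '.2 -.18 0 0 0 0 1;0 0 1 0 0 0 1;0 0 1 0 0 0 1;0 0 0.9 0 0 0 0.85;0 0 0 0 0 0 0.5' 25
python3 -m pendant '0 0 0 0 0 0 .4;0 0 0 0 0 0 .3;0 0 0 0 0 0 .3;0 0 0 0 0 0 0.3;0 0 0 0 0 0 0.3'
python3 -m pendant '0 0 0 0 0 .08 .3;0 0 -.5 0 0 0 .3;0 0 -1 0 0 0 .3;0 0 -1 0 0 0 0.3;0 0 -1 0 0 0 0.3'
python3 -c "
from h import *
plan(.485,.0,.010,0)"
```

```text
time: 13.45
ee_pos: [0.5201, -0.1666, 0.0487]
ee_rot: [0.7, 0.714, -0.001, -0.001]
wrist_force: [0.2, 0.3, 0.4]
gripper_width: 0.0599
finger_force: 0.0
time: 13.95
ee_pos: [0.5212, -0.1679, 0.0506]
ee_rot: [0.701, 0.713, 0.0, 0.0]
wrist_force: [0.5, 0.0, -0.2]
gripper_width: 0.0523
finger_force: 33.4
time: 14.45
ee_pos: [0.521, -0.1679, 0.1218]
ee_rot: [0.704, 0.71, 0.0, 0.0]
wrist_force: [0.1, 1.1, -0.9]
gripper_width: 0.0527
finger_force: 33.4
t 14.45 tcp [ 0.521  -0.1679  0.1218] F [ 0.1  1.1 -0.9] w 0.0527 ff 33.4 q [ 0.18  0.83  0.14  1.72 -0.18  0.61  0.44]
R [[-0.008, 1.0, 0.0], [1.0, 0.008, -0.0], [-0.0, 0.0, -1.0]]
turn [0.   0.   0.07] then shift [ 8.4  -1.8   5.59]
turn [ -0.     0.   -26.11] then shift [-8.4   1.8   5.59]
```

```bash
python3 -m pendant '1 -1 0 0 0 .07 .3;1 -.8 0 0 0 0 .3;1 0 0 0 0 0 .3;1 0 0 0 0 0 .3;1 0 0 0 0 0 .3' >/dev/null
python3 -m pendant '1 0 0 0 0 0 .3;1 0 0 0 0 0 .3;1 0 0.5 0 0 0 .3;.4 0 1 0 0 0 .3;0 0 1 0 0 0 .3' >/dev/null
python3 -m pendant '0 0 1 0 0 0 .3;0 0 1 0 0 0 .3;0 0 .5 0 0 0 .3;0 0 .35 0 0 0 .3;0 0 0.1 0 0 0 .3'
python3 -c "
from h import *
plan(.485,.0,.010,0)"
```

```text
time: 15.95
ee_pos: [0.4849, -0.0001, 0.0113]
ee_rot: [0.707, 0.707, -0.0, 0.0]
wrist_force: [-0.9, 0.1, -0.2]
gripper_width: 0.0525
finger_force: 33.4
t 15.95 tcp [ 4.849e-01 -1.000e-04  1.130e-02] F [-0.9  0.1 -0.2] w 0.0525 ff 33.4 q [-0.1   0.98  0.07  1.98 -0.32  0.19  0.25]
R [[0.0, 1.0, -0.0], [1.0, -0.0, -0.0], [-0.0, -0.0, -1.0]]
turn [-0.  0. -0.] then shift [0.01 0.   0.07]
turn [ 0.    0.   26.18] then shift [-0.01 -0.    0.07]
```

```bash
python3 -m pendant '0 0 0.08 0 0 0 .3;0 0 0 0 0 0 .5;0 0 0 0 0 0 .8;0 0 0 0 0 0 .8;0 0 0 0 0 0 .8'
python3 -m pendant '0 0 -.5 0 0 0 .8;0 0 -1 0 0 0 .8;0 0 -1 0 0 0 1;0 0 -1 0 0 0 1;0 0 -1 0 0 0 1' >/dev/null
python3 -c "
from h import *
p,im,d=cam('top'); high(p,d,.056,.09,.070,(190,290,340,450),30); high(p,d,.018,.04,.027,(160,260,285,327),30)
plan(.5153,-.2387,.10,16.1)"
```

```text
time: 16.45
ee_pos: [0.485, -0.0001, 0.0099]
ee_rot: [0.707, 0.707, 0.0, 0.0]
wrist_force: [0.4, 0.0, 0.2]
gripper_width: 0.0685
finger_force: 0.0
c 510.3 -241.3 size 34.2 47.7 ang 12.2 px [390. 227.]
t 17.0 tcp [ 4.857e-01 -1.000e-04  1.037e-01] F [ 1.3 -0.6  4.3] w 0.0851 ff 0.0 q [-0.15  0.8   0.16  1.95 -0.29  0.41  0.22]
R [[0.0, 1.0, 0.003], [1.0, -0.0, 0.0], [0.0, 0.003, -1.0]]
turn [ 0.03  0.   -2.34] then shift [-11.87  -1.88   0.19]
turn [ 0.   -0.04 23.84] then shift [11.87  1.88  0.19]
```

```bash
python3 -m pendant '0 0 -.5 0 0 -1 1;0 0 0 0 0 -1 1;0 0 0 0 0 -.34 1;-1 -1 0 0 0 0 1;-1 -.88 0 0 0 0 1' >/dev/null
python3 -m pendant '-1 0 0 0 0 0 1;-1 0 0 0 0 0 1;-1 0 0 0 0 0 1;-1 0 0 0 0 0 1;-1 0 0 0 0 0 1' >/dev/null
python3 -m pendant '-1 0 0 0 0 0 1;-1 0 0 0 0 0 1;-1 0 0 0 0 0 1;0 0 0 0 0 0 1;0 0 0 0 0 0 1' >/dev/null
python3 -c "
from h import *
p,im,d=cam('wrist'); high(p,d,.056,.09,.070,(0,330,100,460))
plan(.5153,-.2387,.05,16.1)"
```

```text
c 514.4 -235.6 size 41.8 57.8 ang 16.1 px [286. 283.]
t 18.55 tcp [ 0.504  -0.202   0.1097] F [-0.3 -0.1  0. ] w 0.0851 ff 0.0 q [ 0.3   0.84  0.04  1.74 -0.06  0.57  0.66]
R [[-0.276, 0.961, -0.0], [0.961, 0.276, 0.0], [0.001, -0.0, -1.0]]
turn [-0.   -0.   -0.01] then shift [-1.92  0.04  2.99]
turn [-1.000e-02  0.000e+00  2.617e+01] then shift [ 1.92 -0.04  2.99]
```

```bash
python3 -m pendant '-1 0 0 0 0 0 1;-.9 0.04 0 0 0 0 1;0 0 1 0 0 0 1;0 0 1 0 0 0 1;0 0 .95 0 0 0 0.8' 25
python3 -m pendant '0 0 0 0 0 0 .4;0 0 0 0 0 0 .3;0 0 0 0 0 0 .25;0 0 0 0 0 0 0.25;0 0 0 0 0 0 0.25'
python3 -m pendant '0 0 0 0 0 0 .25;0 0 -.5 0 0 0 .25;0 0 -1 0 0 0 .25;0 0 -1 0 0 0 0.25;0 0 -1 0 0 0 0.25'
python3 -c "
from h import *
plan(.569,.0,.010,0)"
```

```text
time: 19.05
ee_pos: [0.5154, -0.2381, 0.05]
ee_rot: [0.601, 0.799, 0.0, -0.0]
wrist_force: [0.4, 0.2, -0.4]
gripper_width: 0.0731
finger_force: 0.0
time: 19.55
ee_pos: [0.5158, -0.239, 0.0515]
ee_rot: [0.601, 0.799, 0.0, 0.001]
wrist_force: [-0.6, 0.5, 8.1]
gripper_width: 0.0413
finger_force: 26.6
time: 20.05
ee_pos: [0.5154, -0.239, 0.1223]
ee_rot: [0.601, 0.799, -0.0, 0.0]
wrist_force: [-0.7, -0.1, -0.4]
gripper_width: 0.0413
finger_force: 25.6
t 20.05 tcp [ 0.5154 -0.239   0.1223] F [-0.7 -0.1 -0.4] w 0.0413 ff 25.6 q [ 0.36  0.84  0.04  1.64 -0.05  0.66  0.7 ]
R [[-0.277, 0.961, 0.0], [0.961, 0.277, -0.0], [-0.0, 0.0, -1.0]]
turn [0.   0.   2.34] then shift [11.95  2.68  5.61]
turn [ -0.     0.   -23.84] then shift [-11.95  -2.68   5.61]
```

```bash
python3 -m pendant '0 0 0 0 0 1 .25;0 0 0 0 0 1 .25;0 0 0 0 0 .34 .25;1 1 0 0 0 0 .25;1 1 0 0 0 0 .25' >/dev/null
python3 -m pendant '1 .68 0 0 0 0 .25;1 0 0 0 0 0 .25;1 0 0 0 0 0 .25;1 0 0 0 0 0 .25;1 0 0 0 0 0 .25' >/dev/null
python3 -m pendant '1 0 0 0 0 0 .25;1 0 0 0 0 0 .25;1 0 0 0 0 0 .25;1 0 0 0 0 0 .25;.95 0 0 0 0 0 .25' >/dev/null
python3 -m pendant '0 0 1 0 0 0 .25;0 0 1 0 0 0 .25;0 0 1 0 0 0 .25;0 0 1 0 0 0 .25;0 0 1 0 0 0 .25'
python3 -c "
from h import *
plan(.569,.0,.0105,0)"
```

```text
time: 22.05
ee_pos: [0.5692, 0.0001, 0.0203]
ee_rot: [0.706, 0.708, 0.0, 0.0]
wrist_force: [0.0, -0.4, -0.1]
gripper_width: 0.0419
finger_force: 25.7
t 22.05 tcp [5.692e-01 1.000e-04 2.030e-02] F [ 0.  -0.4 -0.1] w 0.0419 ff 25.7 q [-0.12  1.02  0.13  1.68 -0.25  0.46  0.18]
R [[-0.002, 1.0, 0.0], [1.0, 0.002, 0.0], [0.0, 0.0, -1.0]]
turn [ 0.   -0.    0.02] then shift [-0.01 -0.01  0.49]
turn [  0.     0.   -26.16] then shift [0.01 0.01 0.49]
```

```bash
python3 -m pendant '0 0 .4 0 0 0 .25;0 0 .1 0 0 0 .25;0 0 0 0 0 0 .55;0 0 0 0 0 0 .7;0 0 0 0 0 0 .7'
python3 -m pendant '0 0 -.5 0 0 0 .7;0 0 -1 0 0 0 .7;0 0 -1 0 0 0 .5;0 0 -1 0 0 0 0;0 0 -1 0 0 0 0' >/dev/null
python3 -m pendant '0 0 -1 0 0 0 0;0 -1 0 0 0 -1 0;0 -1 0 0 0 -.6 0;0 -1 0 0 0 0 0;0 -1 0 0 0 0 0' >/dev/null
python3 -c "
from h import *
plan(.4823,-.1738,.06,11)
p,im,d=cam('top'); high(p,d,.018,.04,.027,(160,260,285,327),30);high(p,d,.056,.09,.070,(190,290,340,450),30)"
```

```text
time: 22.55
ee_pos: [0.5694, 0.0001, 0.0114]
ee_rot: [0.707, 0.707, 0.0, 0.0]
wrist_force: [-0.0, -0.5, 0.1]
gripper_width: 0.0599
finger_force: 0.0
t 23.55 tcp [ 0.4893 -0.0102  0.1217] F [ 1.  -0.2 -0.7] w 0.0001 ff 0.0 q [-0.1   0.77  0.11  1.92 -0.17  0.46  0.31]
R [[-0.191, 0.982, 0.001], [0.982, 0.191, -0.0], [-0.0, 0.001, -1.0]]
turn [0.01 0.   0.  ] then shift [-7.96 -1.9   3.09]
turn [-0.000e+00  1.000e-02 -2.618e+01] then shift [7.96 1.9  3.09]
```

```bash
python3 -m pendant '-1 -1 0 0 0 0 0;-1 -.9 0 0 0 0 0;-1 0 0 0 0 0 0;-1 0 0 0 0 0 0;-1 0 0 0 0 0 0' >/dev/null
python3 -m pendant '-1 0 0 0 0 0 0;-1 0 0 0 0 0 0;-.95 0 0 0 0 0 0;0 0 0 0 0 0 0;0 0 0 0 0 0 0' >/dev/null
python3 -c "
from h import *
plan(.4823,-.1738,.052,11)
p,im,d=cam('wrist');cv2.imwrite('pics/w2.png',im); np.savez('w2.npz',im=im,d=d,**p)
p,im,d=cam('top');cv2.imwrite('pics/t2.png',im[150:290,160:450])
hsv=cv2.cvtColor(im,cv2.COLOR_BGR2HSV);high(p,d,.018,.04,.027,(160,260,285,327),30)"
python3 -c "
import cv2;import numpy as np
a=cv2.imread('pics/w2.png');b=cv2.resize(cv2.imread('pics/t2.png'),(560,270));cv2.imwrite('pics/v1.png',cv2.resize(np.vstack([a[:320],b]),(560,590)))"
```

```text
t 24.6 tcp [ 0.4829 -0.1732  0.1213] F [ 0.4  0.5 -0.3] w 0.0002 ff 0.0 q [ 0.25  0.79  0.06  1.84 -0.08  0.52  0.55]
R [[-0.19, 0.982, 0.0], [0.982, 0.19, -0.0], [-0.0, 0.0, -1.0]]
turn [ 0.  0. -0.] then shift [-0.02 -0.04  3.46]
turn [ 0.   -0.   26.18] then shift [0.02 0.04 3.46]
```

View pics/v1.png

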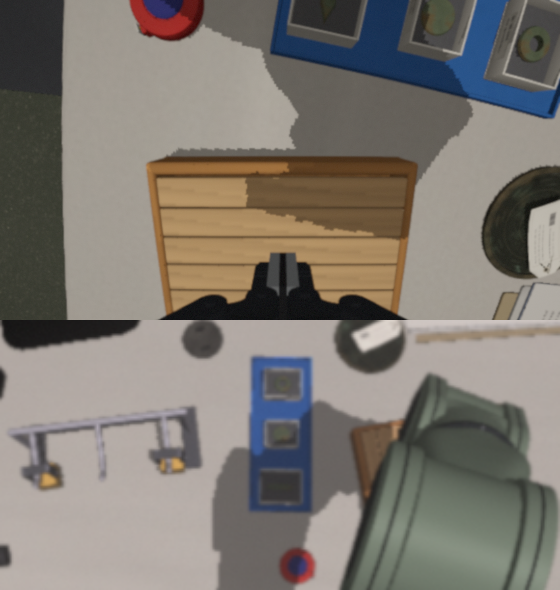

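```bash
python3 -c "
from h import *
z=dict(np.load('w2.npz')); p={k:(z[k].item() if z[k].ndim==0 else z[k]) for k in z if k not in('im','d')}
g=cv2.cvtColor(z['im'],cv2.COLOR_BGR2GRAY).astype(float)
a=np.radians(11);c=np.array([.4974,-.2449])
for lo,hi in((175,225),(300,380)):
  pr=g[150:275,lo:hi].mean(1); dd=pr-cv2.GaussianBlur(pr.reshape(-1,1),(1,15),0).ravel()
  r=[i+150 for i in range(2,123) if dd[i]==dd[i-2:i+3].min() and dd[i]<-3]
  P=plane(p,[[(lo+hi)/2,x] for x in r],.046)[:,:2]-c
  print(r,(P@np.array([[np.cos(a),-np.sin(a)],[np.sin(a),np.cos(a)]]).T.T*1000).round(1).tolist())
"
```

```text
[160, 176, 207, 236, 264] [[-60.0, 121.0], [-60.9, 109.2], [-62.7, 85.2], [-64.7, 61.3], [-66.7, 36.8]]
[157, 174, 207, 228, 237, 264] [[42.8, 123.2], [43.4, 110.7], [44.9, 85.2], [45.8, 68.1], [46.3, 60.6], [47.7, 36.9]]
```

```bash
python3 -m pendant '.02 0 1 0 0 0 0;0 0 1 0 0 0 0;0 0 1 0 0 0 0;0 0 .5 0 0 0 0;0 0 0.15 0 0 0 0' >/dev/null
python3 -m pendant '0 0 .05 0 0 0 0;0 0 .05 0 0 0 0;0 0 .05 0 0 0 0;0 0 .05 0 0 0 0;0 0 0 0 0 0 0'
python3 -m pendant '0 0 .05 0 0 0 0;0 0 .05 0 0 0 0;0 0 0 0 0 0 0;0 0 0 0 0 0 0;0 0 0 0 0 0 0'
```

```text
time: 25.7
ee_pos: [0.483, -0.173, 0.0439]
ee_rot: [0.636, 0.772, 0.0, 0.0]
wrist_force: [0.8, -0.3, 0.9]
gripper_width: -0.0003
finger_force: 0.3
time: 26.2
ee_pos: [0.483, -0.1729, 0.0418]
ee_rot: [0.636, 0.772, -0.0, 0.0]
wrist_force: [1.0, 1.0, 1.2]
gripper_width: -0.0001
finger_force: 0.6
```

```bash
python3 -m pendant '0 0 -.4 0 0 0 0;-1 0 0 0 0 0 0;-.2 0 0 0 0 0 0;0 0 0.2 0 0 0 0;0 0 0.1 0 0 0 0' >/dev/null
python3 -m pendant '0 0 .05 0 0 0 0;0 0 0 0 0 0 0;0 0 0 0 0 0 0;0 0 0 0 0 0 0;0 0 0 0 0 0 0'
python3 -m pendant '0 0 -.35 0 0 0 0;-1 0 0 0 0 0 0;-.2 0 0 0 0 0 0;0 0 0.2 0 0 0 0;0 0 0.1 0 0 0 0' >/dev/null
python3 -m pendant '0 0 .05 0 0 0 0;0 0 0 0 0 0 0;0 0 0 0 0 0 0;0 0 0 0 0 0 0;0 0 0 0 0 0 0'
```

```text
time: 27.2
ee_pos: [0.4876, -0.1964, 0.0428]
ee_rot: [0.636, 0.772, -0.0, 0.0]
wrist_force: [0.3, 1.0, 0.7]
gripper_width: 0.0
finger_force: 0.5
time: 28.2
ee_pos: [0.4921, -0.2199, 0.0428]
ee_rot: [0.636, 0.772, -0.0, 0.0]
wrist_force: [0.6, 0.6, 1.7]
gripper_width: 0.0
finger_force: 0.5
```

```bash
for i in 5 4; do python3 -m pendant '0 0 -.35 0 0 0 0;-1 0 0 0 0 0 0;-.2 0 0 0 0 0 0;0 0 0.2 0 0 0 0;0 0 0.1 0 0 0 0' >/dev/null
python3 -m pendant '0 0 .05 0 0 0 0;0 0 0 0 0 0 0;0 0 0 0 0 0 0;0 0 0 0 0 0 0;0 0 0 0 0 0 0' | grep -v rot; done
```

```text
time: 29.2
ee_pos: [0.4969, -0.2441, 0.0456]
wrist_force: [-14.5, 1.4, 67.7]
gripper_width: 0.0003
finger_force: 34.0
time: 30.2
ee_pos: [0.5013, -0.2671, 0.0428]
wrist_force: [-0.3, 1.5, 1.6]
gripper_width: 0.0002
finger_force: 0.5
```

```bash
python3 -m pendant '0 0 -.35 0 0 0 0;1 0 0 0 0 0 0;.2 0 0 0 0 0 0;0 0 0.1 0 0 0 0;0 0 0.06 0 0 0 0' |grep -v rot
python3 -m pendant '0 0 .02 0 0 0 0;0 0 0 0 0 0 0;0 0 0 0 0 0 0;0 0 0 0 0 0 0;0 0 0 0 0 0 0'|grep -v rot
python3 -c "
from h import *
st()"
```

```text
time: 30.7
ee_pos: [0.4967, -0.2443, 0.0465]
wrist_force: [0.4, -0.7, 0.0]
gripper_width: -0.0003
finger_force: 0.0
time: 31.2
ee_pos: [0.4967, -0.2437, 0.0461]
wrist_force: [-0.0, 0.9, -0.0]
gripper_width: -0.0002
finger_force: 0.1
t 31.2 tcp [ 0.4967 -0.2437  0.0461] F [-0.   0.9 -0. ] w -0.0002 ff 0.1 q [ 0.38  0.95  0.03  1.73 -0.05  0.46  0.64]
R [[-0.191, 0.982, -0.0], [0.982, 0.191, -0.0], [-0.0, -0.0, -1.0]]
```

```bash
for i in 1 2; do python3 -m pendant '0 0 .02 0 0 0 0;0 0 0 0 0 0 0;0 0 0 0 0 0 0;0 0 0 0 0 0 0;0 0 0 0 0 0 0'|grep -E "pos|wrist"; done
```

```text
ee_pos: [0.4967, -0.2436, 0.046]
wrist_force: [-1.4, 0.8, 6.6]
ee_pos: [0.4967, -0.2436, 0.0459]
wrist_force: [-3.0, 1.0, 15.2]
```

```bash
python3 -m pendant '0 0 -1 0 0 0 0;0 0 -1 0 0 0 0;0 0 -1 0 0 0 0;0 0 -1 0 0 0 0;0 0 -1 0 0 0 0' >/dev/null
python3 -m pendant '0 0 -1 0 0 0 0;0 0 -1 0 0 0 0.5;0 0 -1 0 0 0 1;0 0 -1 0 0 -1 1;0 0 -1 0 0 -1 1' >/dev/null
python3 -m pendant '0 0 0 0 0 -1 1;0 0 0 0 0 -1 1;0 0 0 0 0 -1 1;0 0 0 0 0 -1 1;0 0 0 0 0 -1 1' >/dev/null
python3 -m pendant '0 0 0 0 0 -1 1;0 0 0 0 0 -1 1;0 0 0 0 0 -1 1;0 0 0 0 0 -1 1;0 0 0 0 0 -1 1' >/dev/null
python3 -m pendant '0 0 0 0 0 -.65 1;0 0 0 0 0 0 1;0 0 0 0 0 0 1;0 0 0 0 0 0 1;0 0 0 0 0 0 1' >/dev/null
python3 -c "
from h import *
plan(.575,.165,.245,97.8)"
```

```text
t 34.7 tcp [ 0.4967 -0.2435  0.2454] F [-0.4 -0.5 -0.7] w 0.0854 ff 0.0 q [ 0.61  0.68 -0.4   1.54  0.3   0.99  1.83]
R [[-0.99, -0.138, -0.0], [-0.138, 0.99, -0.0], [0.0, -0.0, -1.0]]
turn [-0.   -0.    0.02] then shift [-6.65 19.71  0.02]
turn [  0.    -0.   -26.16] then shift [  6.65 -19.71   0.02]
```

```bash
python3 -m pendant '-1 1 0 0 0 0.02 1;-1 1 0 0 0 0 1;-1 1 0 0 0 0 1;-1 1 0 0 0 0 1;-1 1 0 0 0 0 1' >/dev/null
python3 -m pendant '-1 1 0 0 0 0 1;-.65 1 0 0 0 0 1;0 1 0 0 0 0 1;0 1 0 0 0 0 1;0 1 0 0 0 0 1' >/dev/null
python3 -m pendant '0 1 0 0 0 0 1;0 1 0 0 0 0 1;0 1 0 0 0 0 1;0 1 0 0 0 0 1;0 1 0 0 0 0 1' >/dev/null
python3 -m pendant '0 1 0 0 0 0 1;0 1 0 0 0 0 1;0 1 0 0 0 0 1;0 1 0 0 0 0 1;0 .7 0 0 0 0 1' >/dev/null
python3 -m pendant '0 0 0 0 0 0 1;0 0 0 0 0 0 1;0 0 0 0 0 0 1;0 0 0 0 0 0 1;0 0 0 0 0 0 1' 
python3 -c "
from h import *
st()
p,im,d=cam('wrist');cv2.imwrite('pics/w3.png',im); np.savez('w3.npz',im=im,d=d,**p)"
```

```text
time: 37.2
ee_pos: [0.5748, 0.1644, 0.2453]
ee_rot: [-0.068, 0.998, -0.0, 0.0]
wrist_force: [0.7, 0.1, 1.2]
gripper_width: 0.0855
finger_force: 0.0
t 37.2 tcp [0.5748 0.1644 0.2453] F [0.7 0.1 1.2] w 0.0855 ff 0.0 q [-0.17  0.74 -0.34  1.37  0.26  1.08  1.15]
R [[-0.991, -0.136, 0.0], [-0.136, 0.991, -0.0], [-0.0, -0.0, -1.0]]
```

View pics/w3.png

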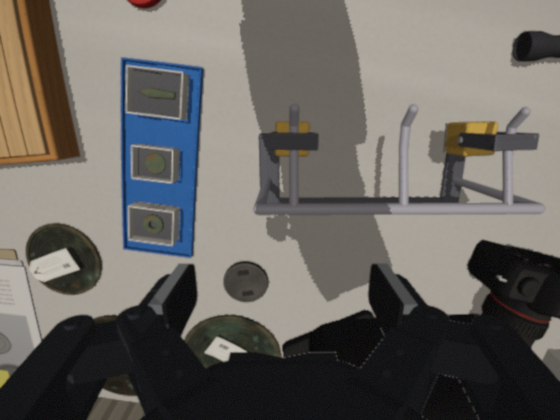

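```bash
cat > w.py <<'E'
from h import *
def loops(p,im,d):
    C=cloud(p,d); g=im.max(2); m=((C[...,2]>.12)&(C[...,2]<.160)&(g<85)&(d>0)).astype(np.uint8); m[250:]=0
    m=cv2.morphologyEx(m,cv2.MORPH_CLOSE,np.ones((9,9),np.uint8))
    for c in cv2.findContours(m,0,cv2.CHAIN_APPROX_NONE)[0]:
        if cv2.contourArea(c)<150: continue
        w=plane(p,c[:,0],.140)[:,:2]*1000; r=cv2.minAreaRect(w.astype(np.float32)); mm=np.zeros_like(m); cv2.drawContours(mm,[c],-1,1,-1); q=C[(mm>0)&(m>0)]
        print("loop rect@.140",np.round(r[0],1),np.round(r[1],1),round(r[2],1),"medz",np.median(q[:,2]).round(4),"px",cv2.boundingRect(c))
E
python3 -c "
from w import *
z=dict(np.load('w3.npz')); p={k:(z[k].item() if z[k].ndim==0 else z[k]) for k in z if k not in('im','d')}
loops(p,z['im'],z['d'])
print(plane(p,[[294,107],[294,204],[404,204],[508,204]],.140)[:,:2].round(4).tolist(), z['im'][142,280],z['im'][142,490])
print(plane(p,[[258,208],[543,208]],.149)[:,:2].round(4).tolist())
"
```

```text
loop rect@.140 [561.1 196.3] [  6.3 112.6] 7.9 medz 0.145 px (257, 197, 130, 8)
loop rect@.140 [481.  342.4] [31.6 51.4] 16.0 medz 0.1392 px (479, 112, 58, 41)
loop rect@.140 [505.8 163.9] [32.3 39.4] 7.2 medz 0.1397 px (270, 109, 49, 42)
[[0.4883, 0.1611], [0.5675, 0.1729], [0.5541, 0.2685], [0.5408, 0.3636]] [49 46 47] [37 33 36]
[[0.5727, 0.1427], [0.5382, 0.3903]]
```

```bash
python3 -c "
from w import *
z=dict(np.load('w3.npz')); p={k:(z[k].item() if z[k].ndim==0 else z[k]) for k in z if k not in('im','d')}
C=cloud(p,z['d'])
cv2.imwrite('pics/c3.png',cv2.resize(z['im'][95:220,240:550],None,fx=2.5,fy=2.5,interpolation=cv2.INTER_CUBIC))
for v in (138,142,146): print([ (u,round(float(C[v,u,2]),3)) for u in range(252,326,4)])
for v in (138,142,146): print([ (u,round(float(C[v,u,2]),3)) for u in range(452,544,4)])
"
```

```text
[(252, -0.0), (256, -0.001), (260, 0.008), (264, 0.009), (268, 0.007), (272, 0.14), (276, 0.14), (280, 0.14), (284, 0.139), (288, 0.142), (292, 0.139), (296, 0.139), (300, 0.14), (304, 0.142), (308, 0.139), (312, 0.14), (316, 0.14), (320, 0.0), (324, -0.001)]
[(252, -0.001), (256, 0.0), (260, 0.009), (264, 0.008), (268, 0.008), (272, 0.14), (276, 0.14), (280, 0.139), (284, 0.14), (288, 0.14), (292, 0.139), (296, 0.139), (300, 0.139), (304, 0.138), (308, 0.139), (312, 0.139), (316, 0.141), (320, -0.003), (324, 0.0)]
[(252, -0.0), (256, 0.001), (260, 0.008), (264, 0.008), (268, 0.009), (272, 0.14), (276, 0.14), (280, 0.14), (284, 0.141), (288, 0.14), (292, 0.139), (296, 0.14), (300, 0.139), (304, 0.14), (308, 0.14), (312, 0.14), (316, 0.141), (320, -0.0), (324, -0.001)]
[(452, 0.068), (456, 0.074), (460, 0.091), (464, 0.096), (468, 0.1), (472, 0.107), (476, 0.114), (480, 0.119), (484, 0.123), (488, 0.131), (492, 0.137), (496, 0.141), (500, 0.139), (504, 0.141), (508, 0.139), (512, 0.142), (516, 0.139), (520, 0.14), (524, 0.14), (528, 0.141), (532, 0.14), (536, 0.139), (540, -0.0)]
[(452, 0.068), (456, 0.076), (460, 0.089), (464, 0.096), (468, 0.103), (472, 0.107), (476, 0.115), (480, 0.12), (484, 0.124), (488, 0.131), (492, 0.135), (496, 0.141), (500, 0.14), (504, 0.139), (508, 0.141), (512, 0.139), (516, 0.14), (520, 0.141), (524, 0.139), (528, 0.14), (532, 0.14), (536, 0.138), (540, -0.001)]
[(452, 0.07), (456, 0.077), (460, 0.083), (464, 0.096), (468, 0.102), (472, 0.109), (476, 0.115), (480, 0.121), (484, 0.126), (488, 0.131), (492, 0.136), (496, 0.14), (500, 0.139), (504, 0.14), (508, 0.139), (512, 0.139), (516, 0.14), (520, 0.14), (524, 0.14), (528, 0.139), (532, 0.139), (536, 0.138), (540, -0.001)]
```

View pics/c3.png

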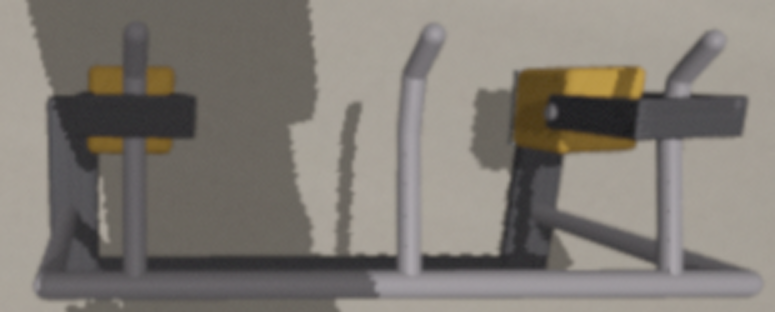

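```bash
python3 -c "
from w import *
z=dict(np.load('w3.npz')); p={k:(z[k].item() if z[k].ndim==0 else z[k]) for k in z if k not in('im','d')}
q=plane(p,[[294,141.5],[516.5,141.5],[269.5,141.5],[318.5,141.5],[494,141.5],[538.8,142]],.140); print(q.round(4).tolist())
x,y=q[0,:2]; plan(x,y,.10,97.8)
"
```

```text
[[0.515, 0.165, 0.14], [0.4869, 0.352, 0.14], [0.5178, 0.1451, 0.14], [0.5122, 0.1849, 0.14], [0.4901, 0.332, 0.14], [0.484, 0.3725, 0.14]]
t 37.25 tcp [0.5748 0.1645 0.2453] F [-0.3 -0.6 -0.5] w 0.0856 ff 0.0 q [-0.17  0.74 -0.34  1.37  0.26  1.08  1.15]
R [[-0.991, -0.136, 0.0], [-0.136, 0.991, -0.0], [0.0, -0.0, -1.0]]
turn [-0. -0.  0.] then shift [2.96 0.43 7.26]
turn [  0.    -0.   -26.18] then shift [-2.96 -0.43  7.26]
```

```bash
python3 -m pendant '1 .43 0 0 0 0 1;1 0 0 0 0 0 1;.96 0 0 0 0 0 1;0 0 1 0 0 0 1;0 0 1 0 0 0 1' >/dev/null
python3 -m pendant '0 0 1 0 0 0 1;0 0 1 0 0 0 1;0 0 1 0 0 0 1;0 0 1 0 0 0 1;0 0 1 0 0 0 1' 50
python3 -m pendant '0 0 .25 0 0 0 1;0 0 0 0 0 0 .7;0 0 0 0 0 0 .5;0 0 0 0 0 0 .3;0 0 0 0 0 0 .2' 
python3 -m pendant '0 0 0 0 0 0 .2;0 0 0 0 0 0 .2;0 0 0 0 0 0 .2;0 0 0 0 0 0 .2;0 0 0 0 0 0 .2' 
```

```text
time: 38.25
ee_pos: [0.5149, 0.1652, 0.1046]
ee_rot: [-0.068, 0.998, 0.0, 0.0]
wrist_force: [0.1, -0.6, -0.4]
gripper_width: 0.0851
finger_force: 0.0
time: 38.75
ee_pos: [0.5153, 0.1652, 0.1012]
ee_rot: [-0.068, 0.998, -0.0, 0.001]
wrist_force: [-0.1, -1.7, 7.7]
gripper_width: 0.0392
finger_force: 49.3
time: 39.25
ee_pos: [0.5152, 0.1652, 0.1012]
ee_rot: [-0.068, 0.998, -0.0, 0.001]
wrist_force: [-0.6, -2.0, 7.1]
gripper_width: 0.0395
finger_force: 49.3
```

```bash
python3 -m pendant '0 0 -.3 0 0 0 .2;0 0 -.3 0 0 0 .2;0 0 -.3 0 0 0 .2;0 0 -.25 0 0 0 .2;0 0 0 0 0 0 .2' 
python3 -m pendant '.5 0 0 0 0 0 .2;.5 0 0 0 0 0 .2;.5 0 0 0 0 0 .2;.5 0 0 0 0 0 .2;.5 0 0 0 0 0 .2'
python3 -m pendant '.5 0 0 0 0 0 .2;1 0 0 0 0 0 .2;0 0 0 0 0 0 .2;0 0 0 0 0 0 .2;0 0 0 0 0 0 .2'
```

```text
time: 39.75
ee_pos: [0.5151, 0.1655, 0.1241]
ee_rot: [-0.068, 0.998, 0.0, 0.0]
wrist_force: [0.2, -0.2, -3.7]
gripper_width: 0.0394
finger_force: 50.9
time: 40.25
ee_pos: [0.4648, 0.1585, 0.1232]
ee_rot: [-0.068, 0.998, -0.0, -0.0]
wrist_force: [-0.0, -0.2, -3.5]
gripper_width: 0.0397
finger_force: 50.9
time: 40.75
ee_pos: [0.4361, 0.1546, 0.1233]
ee_rot: [-0.068, 0.998, 0.0, 0.0]
wrist_force: [-0.1, 0.1, -5.0]
gripper_width: 0.0396
finger_force: 51.0
```

```bash
python3 -m pendant '0 0 -1 0 0 -.47 .2;0 0 -1 0 0 0 .2;0 0 0 0 0 0 .2;0 0 0 0 0 0 .2;0 0 0 0 0 0 .2' >/dev/null
python3 -c "
from h import *
plan(.5314,-.237,.0975,101)"
```

```text
t 41.25 tcp [0.4354 0.1543 0.1625] F [ 0.6 -0.5 -3.6] w 0.039 ff 52.2 q [-0.24  0.67 -0.3   1.97  0.35  0.56  0.99]
R [[-0.981, -0.192, -0.001], [-0.192, 0.981, -0.001], [0.001, -0.0, -1.0]]
turn [-0.   -0.01  0.01] then shift [ -0.98 -20.12   3.25]
turn [ 1.000e-02 -0.000e+00 -2.617e+01] then shift [ 0.98 20.12  3.25]
```

```bash
python3 -m pendant '-.5 -1 0 0 0 0 .2;-.5 -1 0 0 0 0 .2;0 -1 0 0 0 0 .2;0 -1 0 0 0 0 .2;0 -1 0 0 0 0 .2' >/dev/null
python3 -m pendant '0 -1 0 0 0 0 .2;0 -1 0 0 0 0 .2;0 -1 0 0 0 0 .2;0 -1 0 0 0 0 .2;0 -1 0 0 0 0 .2' >/dev/null
python3 -m pendant '0 -1 0 0 0 0 .2;0 -1 0 0 0 0 .2;0 -1 0 0 0 0 .2;0 -1 0 0 0 0 .2;0 -1 0 0 0 0 .2' >/dev/null
python3 -m pendant '0 -1 0 0 0 0 .2;0 -1 0 0 0 0 .2;0 -1 0 0 0 0 .2;0 -1 0 0 0 0 .2;0 -1 0 0 0 0 .2' >/dev/null
python3 -m pendant '0 -.12 0 0 0 0 .2;0 0 1 0 0 0 .2;0 0 1 0 0 0 .2;0 0 .5 0 0 0 .2;0 0 0 0 0 0 .2' 
python3 -c "
from h import *
plan(.5314,-.237,.0975,101)"
```

```text
time: 43.75
ee_pos: [0.5319, -0.236, 0.1119]
ee_rot: [-0.097, 0.995, 0.001, -0.001]
wrist_force: [0.8, 0.4, -2.9]
gripper_width: 0.0394
finger_force: 52.1
t 43.75 tcp [ 0.5319 -0.236   0.1119] F [ 0.8  0.4 -2.9] w 0.0394 ff 52.1 q [ 0.56  0.9  -0.4   1.58  0.45  0.76  1.73]
R [[-0.981, -0.192, -0.002], [-0.192, 0.981, 0.001], [0.002, 0.001, -1.0]]
turn [ 0.01 -0.02  0.01] then shift [ 0.03 -0.04  0.72]
turn [ 3.000e-02  2.000e-02 -2.617e+01] then shift [-0.03  0.04  0.72]
```

```bash
python3 -m pendant '.03 -.04 .3 0 0 0 .2;0 0 .2 0 0 0 .2;0 0 .1 0 0 0 .2;0 0 0.05 0 0 0 .2;0 0 0 0 0 0 .2' 
python3 -m pendant '0 0 .04 0 0 0 .2;0 0 0 0 0 0 .2;0 0 0 0 0 0 .2;0 0 0 0 0 0 .2;0 0 0 0 0 0 .2'
```

```text
time: 44.25
ee_pos: [0.5321, -0.2375, 0.1004]
ee_rot: [-0.096, 0.995, -0.0, 0.0]
wrist_force: [-0.1, 0.2, -3.7]
gripper_width: 0.0394
finger_force: 52.2
time: 44.75
ee_pos: [0.532, -0.2375, 0.0996]
ee_rot: [-0.096, 0.995, -0.0, -0.0]
wrist_force: [-1.2, -0.7, -4.2]
gripper_width: 0.0394
finger_force: 52.2
```

```bash
python3 -m pendant '0 0 .04 0 0 0 .2;0 0 0 0 0 0 .2;0 0 .02 0 0 0 .2;0 0 0 0 0 0 .2;0 0 0 0 0 0 .2'
python3 -m pendant '0 0 .03 0 0 0 .2;0 0 0 0 0 0 .2;0 0 0 0 0 0 .2;0 0 0 0 0 0 .2;0 0 0 0 0 0 .2'
```

```text
time: 45.25
ee_pos: [0.532, -0.2375, 0.0983]
ee_rot: [-0.096, 0.995, -0.0, -0.0]
wrist_force: [-0.0, 1.1, -3.9]
gripper_width: 0.0394
finger_force: 52.2
time: 45.75
ee_pos: [0.532, -0.2376, 0.0977]
ee_rot: [-0.096, 0.995, -0.0, -0.0]
wrist_force: [-0.2, -0.4, -4.2]
gripper_width: 0.0393
finger_force: 52.2
```

```bash
for i in 1 2 3; do python3 -m pendant '0 0 .03 0 0 0 .2;0 0 0 0 0 0 .2;0 0 0 0 0 0 .2;0 0 0 0 0 0 .2;0 0 0 0 0 0 .2'|grep -E "pos|wrist_f"; done
```

```text
ee_pos: [0.532, -0.2375, 0.0971]
wrist_force: [0.1, -0.4, -4.0]
ee_pos: [0.532, -0.2376, 0.0965]
wrist_force: [-0.6, 0.5, -2.8]
ee_pos: [0.532, -0.2375, 0.096]
wrist_force: [-0.6, -0.0, -3.8]
```

```bash
for i in 1 2 3; do python3 -m pendant '0 0 .02 0 0 0 .2;0 0 0 0 0 0 .2;0 0 0 0 0 0 .2;0 0 0 0 0 0 .2;0 0 0 0 0 0 .2'|grep -E "pos|wrist_f"; done
python3 -c "
from h import *
p,im,d=cam('side'); cv2.imwrite('pics/s4.png',cv2.resize(im[200:350,220:400],None,fx=3.5,fy=3.5,interpolation=cv2.INTER_CUBIC))"
```

```text
ee_pos: [0.532, -0.2376, 0.0955]
wrist_force: [0.1, 0.9, -3.6]
ee_pos: [0.5322, -0.2375, 0.0954]
wrist_force: [-0.7, 0.8, 5.5]
ee_pos: [0.5322, -0.2375, 0.0953]
wrist_force: [-1.2, 1.0, 12.6]
```

View pics/s4.png

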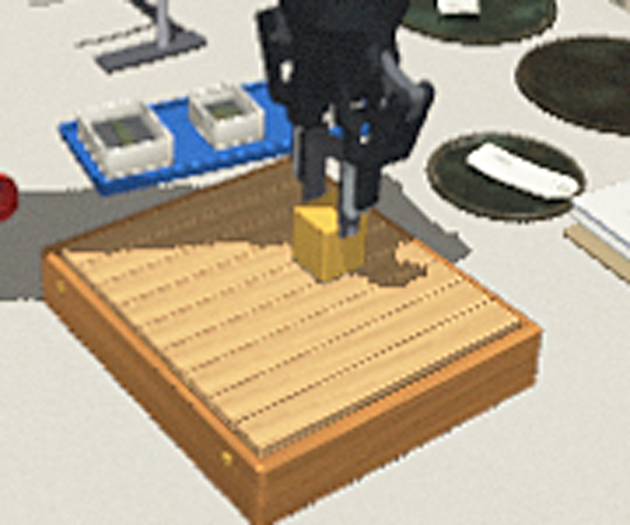

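```bash
python3 -m pendant '0 0 -.025 0 0 0 .2;0 0 0 0 0 0 .2;0 0 0 0 0 0 .45;0 0 0 0 0 0 .6;0 0 0 0 0 0 .8' 
python3 -m pendant '0 0 0 0 0 0 1;0 0 -.5 0 0 0 1;0 0 -1 0 0 0 1;0 0 -1 0 0 0 1;0 0 -1 0 0 0 1'|grep force
python3 -m pendant '0 0 -1 0 0 0 1;0 0 -1 0 0 0 1;0 0 -1 0 0 0 1;0 0 -1 0 0 0 1;0 0 0 0 0 0 1' >/dev/null
python3 -c "
from h import *
plan(.4869,.352,.235,98.1)"
```

```text
time: 49.3
ee_pos: [0.5319, -0.2375, 0.0951]
ee_rot: [-0.096, 0.995, -0.0, -0.0]
wrist_force: [0.2, -1.0, -0.0]
gripper_width: 0.0643
finger_force: 0.0
wrist_force: [-0.0, -0.3, 0.7]
finger_force: 0.0
t 50.3 tcp [ 0.5327 -0.2376  0.2482] F [-0.2 -0.4 -1. ] w 0.0853 ff 0.0 q [ 0.59  0.73 -0.47  1.42  0.35  1.07  1.82]
R [[-0.981, -0.192, 0.004], [-0.192, 0.981, -0.001], [-0.003, -0.002, -1.0]]
turn [-0.02  0.03  0.43] then shift [-1.89 29.51  0.66]
turn [-4.000e-02 -2.000e-02 -2.575e+01] then shift [  1.89 -29.51   0.66]
```

```bash
python3 -m pendant '-1 1 0 0 0 .43 1;-.9 1 0 0 0 0 1;0 1 0 0 0 0 1;0 1 0 0 0 0 1;0 1 0 0 0 0 1' >/dev/null
for i in 1 2 3 4; do python3 -m pendant '0 1 0 0 0 0 1;0 1 0 0 0 0 1;0 1 0 0 0 0 1;0 1 0 0 0 0 1;0 1 0 0 0 0 1' >/dev/null; done
python3 -m pendant '0 1 0 0 0 0 1;0 1 0 0 0 0 1;0 1 0 0 0 0 1;0 1 0 0 0 0 1;0 .5 0 0 0 0 1' >/dev/null
python3 -m pendant '0 0 .5 0 0 0 1;0 0 0 0 0 0 1;0 0 0 0 0 0 1;0 0 0 0 0 0 1;0 0 0 0 0 0 1' >/dev/null
python3 -c "
from h import *
plan(.4869,.352,.1,98.1)
p,im,d=cam('top'); cv2.imwrite('pics/t5.png',cv2.resize(im[150:290,330:450],None,fx=4,fy=4))"
```

```text
t 53.8 tcp [0.4855 0.3524 0.2354] F [-0.3  0.1 -0.5] w 0.0857 ff 0.0 q [-0.5   0.76 -0.38  1.37  0.29  1.06  0.78]
R [[-0.99, -0.141, 0.0], [-0.141, 0.99, 0.0], [-0.0, -0.0, -1.0]]
turn [-0.  0. -0.] then shift [-0.07 -0.03  6.77]
turn [ 0.    0.   26.18] then shift [0.07 0.03 6.77]
```

View pics/t5.png

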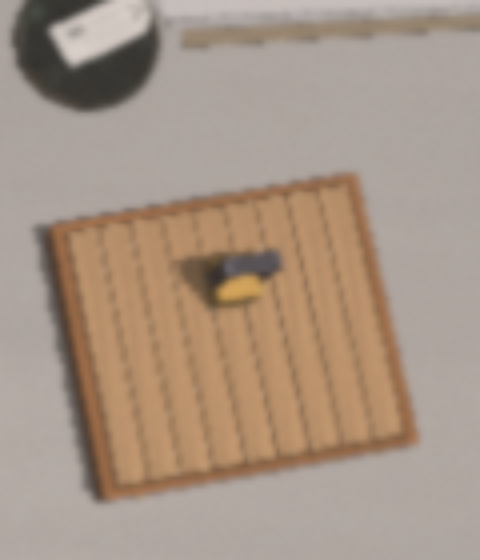

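```bash
python3 -m pendant '-.07 -.03 1 0 0 0 1;0 0 1 0 0 0 1;0 0 1 0 0 0 1;0 0 1 0 0 0 1;0 0 1 0 0 0 1' |grep force
python3 -m pendant '0 0 1 0 0 0 1;0 0 .77 0 0 0 1;0 0 0 0 0 0 .7;0 0 0 0 0 0 .4;0 0 0 0 0 0 .2' 50
python3 -m pendant '0 0 0 0 0 0 .2;0 0 0 0 0 0 .2;0 0 0 0 0 0 .2;0 0 0 0 0 0 .2;0 0 0 0 0 0 .2' 
python3 -m pendant '0 0 -.3 0 0 0 .2;0 0 -.3 0 0 0 .2;0 0 -.3 0 0 0 .2;0 0 -.25 0 0 0 .2;0 0 0 0 0 0 .2' 
```

```text
wrist_force: [0.4, -0.7, -0.1]
finger_force: 0.0
time: 54.85
ee_pos: [0.487, 0.3526, 0.1008]
ee_rot: [-0.071, 0.997, 0.0, 0.001]
wrist_force: [-0.2, 0.6, -0.8]
gripper_width: 0.044
finger_force: 0.0
time: 55.35
ee_pos: [0.4872, 0.3526, 0.101]
ee_rot: [-0.071, 0.998, 0.0, 0.001]
wrist_force: [-0.7, -1.1, 6.1]
gripper_width: 0.0395
finger_force: 49.4
time: 55.85
ee_pos: [0.4869, 0.3525, 0.1236]
ee_rot: [-0.071, 0.997, 0.0, 0.0]
wrist_force: [-0.1, -0.3, -2.9]
gripper_width: 0.0395
finger_force: 50.7
```

```bash
python3 -m pendant '.5 0 0 0 0 0 .2;.5 0 0 0 0 0 .2;.5 0 0 0 0 0 .2;.5 0 0 0 0 0 .2;.5 0 0 0 0 0 .2'|grep force
python3 -m pendant '.5 0 0 0 0 0 .2;1 0 0 0 0 0 .2;0 0 0 0 0 0 .2;0 0 -1 0 0 -.42 .2;0 0 -1 0 0 0 .2'|grep force
python3 -c "
from h import *
plan(.4626,-.2504,.0975,101)"
```

```text
wrist_force: [0.0, 0.8, -3.6]
finger_force: 50.9
wrist_force: [-0.5, -0.3, -3.2]
finger_force: 51.4
t 56.85 tcp [0.4076 0.341  0.1631] F [-0.5 -0.3 -3.2] w 0.0394 ff 51.4 q [-0.57  0.75 -0.35  1.73  0.36  0.73  0.66]
R [[-0.981, -0.193, -0.001], [-0.193, 0.981, -0.001], [0.001, -0.001, -1.0]]
turn [-0.   -0.01  0.02] then shift [  2.94 -29.55   3.28]
turn [ 1.000e-02 -1.000e-02 -2.616e+01] then shift [-2.94 29.55  3.28]
```

```bash
for i in 1 2 3; do python3 -m pendant '0 -1 0 0 0 0 .2;0 -1 0 0 0 0 .2;0 -1 0 0 0 0 .2;0 -1 0 0 0 0 .2;0 -1 0 0 0 0 .2' >/dev/null; done
python3 -m pendant '0 -1 0 0 0 0 .2;.4 -.9 0 0 0 0 .2;.5 -.8 0 0 0 0 .2;.5 -.8 0 0 0 0 .2;.5 -.8 0 0 0 0 .2' >/dev/null
python3 -m pendant '.5 -.8 0 0 0 0 .2;.5 -.8 0 0 0 0 .2;0 -1 0 0 0 0 .2;0 -1 0 0 0 0 .2;0 -1 0 0 0 0 .2' >/dev/null
python3 -c "
from h import *
plan(.4626,-.2504,.0955,101)"
```

```text
t 59.35 tcp [ 0.4421 -0.1404  0.1629] F [-0.3  0.7 -3.5] w 0.0396 ff 51.5 q [ 0.5   0.69 -0.46  1.96  0.51  0.61  1.47]
R [[-0.982, -0.19, 0.0], [-0.19, 0.982, -0.0], [-0.0, -0.0, -1.0]]
turn [-0.  0. -0.] then shift [ 0.04 -5.6   3.37]
turn [ 0.    0.   26.18] then shift [-0.04  5.6   3.37]
```

```bash
python3 -m pendant '.04 -1 0 0 0 0 .2;0 -1 0 0 0 0 .2;0 -1 0 0 0 0 .2;0 -1 0 0 0 0 .2;0 -1 0 0 0 0 .2' >/dev/null
python3 -m pendant '0 -.6 0 0 0 0 .2;0 0 1 0 0 0 .2;0 0 1 0 0 0 .2;0 0 1 0 0 0 .2;0 0 0.2 0 0 0 .2' >/dev/null
python3 -m pendant '0 0 .08 0 0 0 .2;0 0 0 0 0 0 .2;0 0 0 0 0 0 .2;0 0 0 0 0 0 .2;0 0 0 0 0 0 .2'|grep force
python3 -c "
from h import *
plan(.4626,-.2504,.0955,101)"
```

```text
wrist_force: [0.1, 0.1, -2.8]
finger_force: 51.4
t 60.85 tcp [ 0.4624 -0.2494  0.0976] F [ 0.1  0.1 -2.8] w 0.0396 ff 51.4 q [ 0.66  0.86 -0.43  1.8   0.59  0.61  1.63]
R [[-0.982, -0.191, 0.0], [-0.191, 0.982, -0.0], [-0.0, -0.0, -1.0]]
turn [-0.  0. -0.] then shift [ 0.   -0.05  0.11]
turn [0.000e+00 1.000e-02 2.618e+01] then shift [-0.    0.05  0.11]
```

```bash
python3 -m pendant '0 -.05 .06 0 0 0 .2;0 0 0 0 0 0 .2;0 0 0 0 0 0 .2;0 0 0.02 0 0 0 .2;0 0 0 0 0 0 .2'|grep -E "pos|wrist_f"
for i in 1 2 3; do python3 -m pendant '0 0 .02 0 0 0 .2;0 0 0 0 0 0 .2;0 0 0 0 0 0 .2;0 0 0 0 0 0 .2;0 0 0 0 0 0 .2'|grep -E "pos|wrist_f"; done
```

```text
ee_pos: [0.4625, -0.2503, 0.0956]
wrist_force: [-0.8, 0.5, -3.0]
ee_pos: [0.4625, -0.2503, 0.0952]
wrist_force: [0.7, 0.4, -2.7]
ee_pos: [0.4626, -0.2503, 0.0951]
wrist_force: [-1.9, 0.1, 6.1]
ee_pos: [0.4626, -0.2503, 0.0951]
wrist_force: [-3.0, 1.3, 13.6]
```

```bash
python3 -m pendant '0 0 -.03 0 0 0 .2;0 0 0 0 0 0 .2;0 0 0 0 0 0 .45;0 0 0 0 0 0 .6;0 0 0 0 0 0 .8' |grep force
python3 -m pendant '0 0 0 0 0 0 1;0 0 -.5 0 0 0 1;0 0 -1 0 0 0 1;0 0 -1 0 0 0 1;0 0 -1 0 0 0 1'|grep force
python3 -m pendant '0 0 -1 0 0 0 1;0 0 -1 0 0 0 1;0 0 -1 0 0 0 1;0 0 -1 0 0 0 1;0 0 0 0 0 0 1' >/dev/null
for i in 1 2; do python3 -m pendant '0 1 0 0 0 0 1;0 1 0 0 0 0 1;0 1 0 0 0 0 1;0 1 0 0 0 0 1;0 1 0 0 0 0 1' >/dev/null; done
python3 -c "
from h import *
st()
p,im,d=cam('top'); s=cam('side')[1]
cv2.imwrite('pics/f.png',np.vstack([cv2.resize(im[150:290,160:450],(580,280)),cv2.resize(s[150:350,180:430],(387,310)) if 0 else cv2.copyMakeBorder(cv2.resize(s[150:350,180:430],(387,310)),0,0,0,193,cv2.BORDER_CONSTANT)]))"
```

```text
wrist_force: [-0.1, 0.4, -0.1]
finger_force: 0.0
wrist_force: [0.9, 0.2, 0.2]
finger_force: 0.0
t 65.35 tcp [ 0.4239 -0.0531  0.2451] F [ 0.9 -0.  -0.4] w 0.0857 ff 0.0 q [ 0.4   0.52 -0.57  1.95  0.39  0.78  1.37]
R [[-0.982, -0.191, -0.0], [-0.191, 0.982, -0.0], [0.0, -0.0, -1.0]]
```

View pics/f.png

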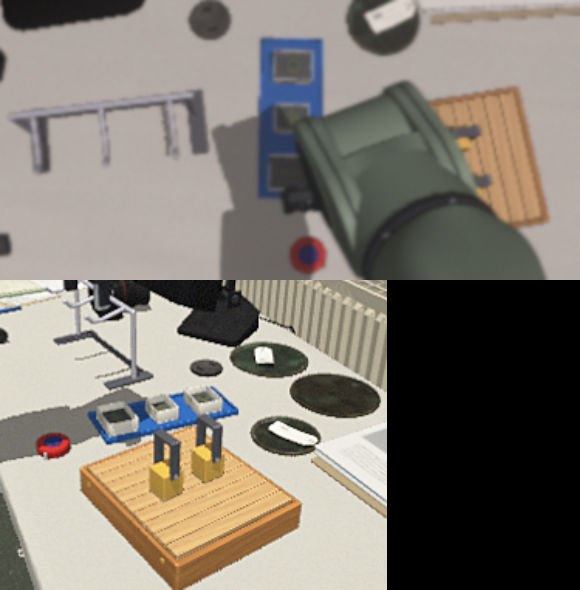

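Both weights stand upright in a line on slat 5 (side view, about (165,478) and (207,460)). The hooks are empty, and the three boxes stand in the tray.

```bash
python3 -c "
from bench import env
print(env.close_job())"
```

```text
the job is handed in; nothing more can be done
None
```

The job is handed in (no verdict shown): three boxes stand upright in the tray, and both brass weights present stand upright on slat 5 above the crossbar, pressed empty-handed at about 7 and 15 N; my first press there overshot to about 68 N at the wrist (fingers only, under the 120 N limit).

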